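# Move the bedside row from the tray to the dose rack in reverse order

### The job

Move the pill pot, steel cup, tablet jar and pill case from the coasters on the bamboo tray into the four bays of the dose rack in reverse order, so that the leftmost on the tray ends up rightmost in the rack and so on along the row. Set each one upright on the floor of its bay, centred in it, and turn the pill case so that its long side runs along the length of the rack. Never tip any of them over.

Things in the scene. Friction and masses are not known exactly. Their poses are not given: they have to be found in the camera images.
- pot: blue silicone pill pot, open at the top, round, 44 mm across (38 mm at the foot), 32 mm tall, 3 mm wall. Origin: centre of its underside, z up. 40 g, loose
- cup: stainless steel cup, open at the top, round, tapered: 46 mm across at the foot, 51 mm at 30 mm height, 56 mm at the rim, 75 mm tall. Origin: centre of its underside, z up. 100 g, loose
- jar: round white plastic tablet jar, closed: body 48 mm across up to 47 mm height, then a grey screw cap 45 mm across, 65 mm tall in all. Origin: centre of its underside, z up. 80 g, loose
- case: oblong white plastic pill case with three small grey flaps on top, 66 mm long (its x), 36 mm wide (its y), 29 mm tall. Origin: centre of its underside, z up. 60 g, loose. At the start its length lies within about 40 degrees of the direction of the row; it must end with its length along the rack's y, either end first
- tray: fixed bamboo tray, flat slab 100 mm (x) by 448 mm (y), 8 mm thick, with an 18 mm high lip at each short end. Origin: underside, at the middle of the row of four coasters, which lie at x = 0, y = -132, -44, 44, 132 mm (tray from y = -193 to 263 mm; a thermometer that is not part of the row lies at y about 215 mm). Its y points to the robot's left within 0.15 rad
- rack: fixed dose rack: grey base plate 100 (x) by 356 (y) by 8 mm thick; five white dividers, 4 mm thick, rise 12 mm above it, making four bays 84 mm wide, open to front and back. Bay centres at x = 0, y = -132, -44, 44, 132 mm; floor at z = 8 mm. Origin: centre of underside. Its y points to the robot's left within 0.15 rad; a thing from y on the tray belongs at -y here
- coaster_pot: one of four identical fixed round white ceramic coasters on the bamboo tray, 72 mm across and 6 mm thick, each in one of the tray's four places; this is the one on which the pill pot stands at the start. Origin: centre of its underside (its top is 6 mm above). It never moves
- coaster_cup: one of four identical fixed round white ceramic coasters on the bamboo tray, 72 mm across and 6 mm thick, each in one of the tray's four places; this is the one on which the steel cup stands at the start. Origin: centre of its underside (its top is 6 mm above). It never moves
- coaster_jar: one of four identical fixed round white ceramic coasters on the bamboo tray, 72 mm across and 6 mm thick, each in one of the tray's four places; this is the one on which the tablet jar stands at the start. Origin: centre of its underside (its top is 6 mm above). It never moves
- coaster_case: one of four identical fixed round white ceramic coasters on the bamboo tray, 72 mm across and 6 mm thick, each in one of the tray's four places; this is the one on which the pill case stands at the start. Origin: centre of its underside (its top is 6 mm above). It never moves
Not all that is in view belongs to the job. Leave any orange look-alike of the pot alone.

How it is judged:
At the end, for the whole second after the job is handed in: Each thing is at rest, upright (0.12 rad), on its bay's floor (4 mm), within 15 mm of the bay's centre along the rack's x and y; bays mirror the starting places, so the order of the row is reversed; the pill case's length is within 0.2 rad of the rack's y (((y of coaster_pot in the frame of tray between -0.152 and -0.112 m and y of pot in the frame of rack between 0.117 and 0.147 m) or (y of coaster_pot in the frame of tray between -0.064 and -0.024 m and y of pot in the frame of rack between 0.029 and 0.059 m) or (y of coaster_pot in the frame of tray between 0.024 and 0.064 m and y of pot in the frame of rack between -0.059 and -0.029 m) or (y of coaster_pot in the frame of tray between 0.112 and 0.152 m and y of pot in the frame of rack between -0.147 and -0.117 m)) and x of pot in the frame of rack between -0.015 and 0.015 m and z of pot in the frame of rack between 0.004 and 0.012 m and angle between each of pot, cup, jar, case's own z axis and vertical below 0.12 rad and linear speed of each of pot, cup, jar, case below 0.02 m/s and angular speed of each of pot, cup, jar, case below 0.2 rad/s and ((y of coaster_cup in the frame of tray between -0.152 and -0.112 m and y of cup in the frame of rack between 0.117 and 0.147 m) or (y of coaster_cup in the frame of tray between -0.064 and -0.024 m and y of cup in the frame of rack between 0.029 and 0.059 m) or (y of coaster_cup in the frame of tray between 0.024 and 0.064 m and y of cup in the frame of rack between -0.059 and -0.029 m) or (y of coaster_cup in the frame of tray between 0.112 and 0.152 m and y of cup in the frame of rack between -0.147 and -0.117 m)) and x of cup in the frame of rack between -0.015 and 0.015 m and z of cup in the frame of rack between 0.004 and 0.012 m and ((y of coaster_jar in the frame of tray between -0.152 and -0.112 m and y of jar in the frame of rack between 0.117 and 0.147 m) or (y of coaster_jar in the frame of tray between -0.064 and -0.024 m and y of jar in the frame of rack between 0.029 and 0.059 m) or (y of coaster_jar in the frame of tray between 0.024 and 0.064 m and y of jar in the frame of rack between -0.059 and -0.029 m) or (y of coaster_jar in the frame of tray between 0.112 and 0.152 m and y of jar in the frame of rack between -0.147 and -0.117 m)) and x of jar in the frame of rack between -0.015 and 0.015 m and z of jar in the frame of rack between 0.004 and 0.012 m and ((y of coaster_case in the frame of tray between -0.152 and -0.112 m and y of case in the frame of rack between 0.117 and 0.147 m) or (y of coaster_case in the frame of tray between -0.064 and -0.024 m and y of case in the frame of rack between 0.029 and 0.059 m) or (y of coaster_case in the frame of tray between 0.024 and 0.064 m and y of case in the frame of rack between -0.059 and -0.029 m) or (y of coaster_case in the frame of tray between 0.112 and 0.152 m and y of case in the frame of rack between -0.147 and -0.117 m)) and x of case in the frame of rack between -0.015 and 0.015 m and z of case in the frame of rack between 0.004 and 0.012 m and angle between the x axis of case and the y axis of rack, either way round below 0.2 rad); the robot touches nothing.
It fails at once if a thing is tipped over (more than 0.8 rad) (angle between any of pot, cup, jar, case's own z axis and vertical above 0.8 rad).
It also fails if it takes over 99 s, if anything falls off the work surface, if the arm or the gripper's body presses on something with over 40 N, if the wrist force passes 120 N, or if a joint passes its speed limit or range.

### The arm

A 6-joint arm with a two-finger parallel gripper is mounted at the origin on the work surface. World frame = base frame: x ahead of the robot, y to its left, z up, the work surface at z = 0. Lengths are in m, angles in rad, forces in N, time in s.
With the tool pointing down it reaches from about 0.35 to 0.85 m from the base axis. Payload 8.1 kg.
Tool frame: the origin (TCP) lies at the very end of the fingers, on their centre line; the grasp point (between the pads) lies 19 mm behind it; z points along the fingers, y is the line along which they close (so a half turn about z gives the same grasp; the last joint's range is limited). The gripper opens to 85 mm and grips with 20 to 120 N. Pads are 22 mm wide; open, the fingers measure 114 mm over their backs; the gripper's body (76 mm by 85 mm) begins 54 mm behind the grasp point. The pads swing forward as they close: fully open they stand 13 mm farther back than shut.
Start: joints at [1.211, 0.13, 1.488, -0, 1.523, -0.085], TCP at [0.163, 0.577, 0.231] pointing down, gripper open.
Joint ranges: [-2.96, 2.96], [-0.89, 2.26], [0.02, 2.5], [-1.34, 4.48], [0, 2.73], [-2.66, 2.66]. Speed limits (rad/s): [2.39, 2.39, 2.79, 3.14, 3.14, 3.14].

### API

Orientations are given as a rotation vector (axis times angle).
In Python, from plant import robot gives the robot as it stands.
- The arm moves only by the shell command python3 -m handwheel 'ROWS' [OPENING] [FORCE]. ROWS is a JSON object whose one key "rows" holds a list of rows, each a list of 6 numbers: the shift along the tool's x, y, z in m, then the turn, a rotation vector about the tool's x, y, z in degrees. A call has 1 to 20 rows; each row is the pose to reach, as a shift and turn from the pose commanded when the call began, along the tool's axes at that moment; what a row does not reach only later rows make up. A row lasts 1/12 s, in which the tool goes at most 41.7 mm and 7.16 degrees, less where a joint would pass 70% of its speed; a pose out of reach is approached as far as the arm can. A call with a gripper value outside its range is refused whole. OPENING is the opening, from 0 (shut) to 1 (fully open), set as the call begins (- or left out, the last holds). The fingers move at their own pace and stop on an object; FORCE is the grip in N (left out, the last holds). Time passes only in rows, so rows that repeat a pose let the fingers close. It gives the time, the measured TCP pose, the force, the opening and the grip force at its end, in the units of the state.
- robot.sense(): the state, without advancing time (a new reading comes with each control period).
- robot.snapshot(name): name is "side" or "top"; returns (picture, depth): 384x512x3 uint8, red, green, blue; 384x512 float32, m along the optical axis (not along the pixel's ray), 0 where there is no reading.
- robot.camera_info(name): a dict with "intrinsics" (3x3 intrinsics, pixels), "position" and "orientation" of the camera in the world. Camera axes: x right, y down, z forward; pixel columns grow to the right and rows downward; lengths in m; the calibration is good to about 2 mm. A picture is of the moment at which its call begins. camera_info takes no time and is no camera call.
- robot.close_job(): hands the job in; it is judged then, once.
The state is a dict: "time": time; "joint_pos": joint angles; "qvel": joint speeds; "joint_efforts": joint torques, N m; "tool_pos": TCP position; "orientation": TCP orientation; "contact_force": force on the tool from outside, world axes, zero at the start; "torque": the same for the moment, N m; "grip_width": opening from 0.0 (shut) to 1.0 (fully open); "grip_force": force on a finger pad.
Only numpy, scipy, OpenCV 4.12 (cv2) and the standard library are available. Lean on these libraries where they do the work, as an engineer would, in place of code of your own. Each camera call takes 0.05 s, during which the arm holds its last target. There are 200 camera calls.

## Working session

There is one attempt and no reset: what is moved stays moved. The work goes in short steps, Python scripts to look and compute and a shell command to move; the robot and the scene stay as the last step left them, time stands still between calls to the robot, and variables do not carry over. Pictures are saved under pics/ and viewed, at most 14 in all, crops included, and the job is handed in when it is done.

```bash
ls; mkdir -p pics; python3 - <<'E'
from plant import robot
import cv2,numpy as np
for n in("top","side"):
    p,d=robot.snapshot(n); cv2.imwrite(f"pics/{n}0.png",p[:,:,::-1]); np.save(f"pics/{n}0.npy",d)
    print(n,robot.camera_info(n))
s=robot.sense();print(s)
E
```

```text
pics
top {'intrinsics': array([[470.4204218 ,   0.        , 258.9457219 ],
       [  0.        , 470.4204218 , 194.00691663],
       [  0.        ,   0.        ,   1.        ]]), 'position': array([0.42210896, 0.08349663, 0.97910874]), 'orientation': array([-2.10612849,  2.16532203, -0.167528  ])}
side {'intrinsics': array([[353.61264596,   0.        , 255.29017442],
       [  0.        , 353.61264596, 197.26041965],
       [  0.        ,   0.        ,   1.        ]]), 'position': array([ 0.32660704, -0.45936081,  0.42313959]), 'orientation': array([-2.08476246,  0.46866342, -0.240061  ])}
{'time': 0.1, 'joint_pos': array([ 1.21056711e+00,  1.31129896e-01,  1.48918415e+00, -1.45023513e-05,
        1.52297656e+00, -8.54355487e-02]), 'qvel': array([-0.00063279, -0.00176766, -0.00430518, -0.00022871,  0.00111077,
       -0.00042502]), 'joint_efforts': array([ 1.62132048e-03, -5.70954323e+01, -5.01938367e+01, -1.33520987e-05,
        8.14888015e-03, -8.93597836e-07]), 'tool_pos': array([0.16263786, 0.57702221, 0.23031532]), 'orientation': array([-4.30237376e-01, -3.11162733e+00,  2.60592475e-03]), 'contact_force': array([ 0.22364909,  0.56702655, -0.24728824]), 'torque': array([-0.03685953, -0.04674781,  0.02236907]), 'grip_force': 0.0, 'grip_width': 1.0028431207301416}
```

View pics/top0.png

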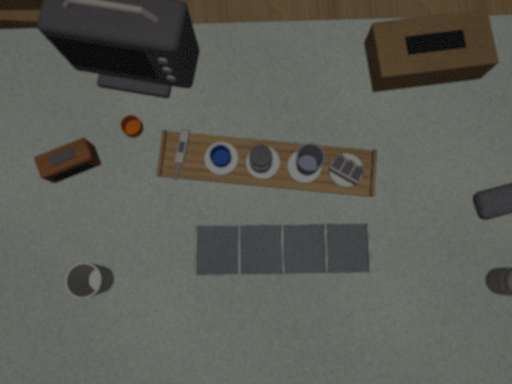

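View pics/side0.png

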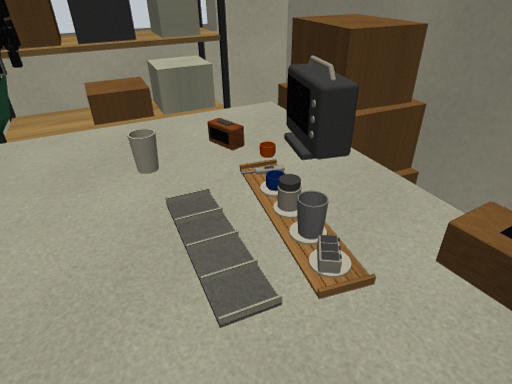

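The top view shows the tray row from left to right: pot (220,157), jar (262,159), cup (308,160) and case (347,168), with the thermometer at (181,150). The rack spans (197,225) to (368,272). There are two candidates for the pot: the blue one at (220,157) and an orange one at (131,126), off the tray. The blue one fits the description; I'll confirm it in a crop.

```bash
cat > h.py <<'E'
from plant import robot
import cv2,numpy as np
from scipy.spatial.transform import Rotation as R
def cloud(n,d=None):
    c=robot.camera_info(n)
    p=None
    if d is None: p,d=robot.snapshot(n)
    K=c["intrinsics"]; v,u=np.mgrid[:384,:512]
    P=np.stack([(u-K[0,2])/K[0,0]*d,(v-K[1,2])/K[1,1]*d,d],-1)
    W=P@R.from_rotvec(c["orientation"]).as_matrix().T+c["position"]
    W[d==0]=np.nan
    return W,p
def rect(pts):
    (c,s,a)=cv2.minAreaRect((pts*1000).astype(np.float32)); return np.round(c,1),np.round(s,1),round(a,2)
E
python3 - <<'E'
from h import *
p=cv2.imread("pics/top0.png"); W,_=cloud("top",np.load("pics/top0.npy"))
z=W[...,2]
print("table z",np.nanmedian(z[300:330,200:380]),np.nanstd(z[300:330,200:380]))
def reg(u0,v0,u1,v1,lo,hi):
    m=np.zeros(z.shape,bool); m[v0:v1,u0:u1]=1
    m&=(z>lo)&(z<hi); return W[m]
print("rack",rect(reg(185,215,380,285,.005,.03)[:,:2]))
print("tray",rect(reg(150,120,385,205,.005,.03)[:,:2]))
for n,b,lo,hi in [("pot",(203,140,238,175),.035,.06),("jar",(245,140,280,178),.06,.1),("cup",(288,140,326,182),.075,.11),("case",(328,148,366,188),.034,.06),("caseflat",(328,148,366,188),.024,.06),("potfloor",(203,140,238,175),.01,.1)]:
    q=reg(*b,lo,hi); print(n,len(q),np.round(q.mean(0)*1000,1),"zmax",np.percentile(q[:,2],[5,50,95]).round(4),"circ",cv2.minEnclosingCircle((q[:,:2]*1000).astype(np.float32)),"rect",rect(q[:,:2]))
c=np.hstack([cv2.resize(p[110:200,110:240],None,fx=4,fy=4,interpolation=2)]); cv2.imwrite("pics/crop1.png",c)
E
```

```text
table z -0.001071853152509017 0.001723912826242291
rack (array([463.8,  41.8]), array([356., 100.]), 89.3)
tray (array([639.5,  72.6]), array([471.2, 153.5]), 88.45)
pot 132 [656.  163.7  43.1] zmax [0.0364 0.0439 0.047 ] circ ((656.4409790039062, 163.77183532714844), 21.73208999633789) rect (array([656.2, 163.7]), array([42.8, 42.2]), 62.19)
jar 438 [642.8  81.2  76.8] zmax [0.0664 0.0778 0.0806] circ ((644.0794677734375, 80.57093811035156), 23.139196395874023) rect (array([644.6,  81. ]), array([44.1, 44.1]), 43.47)
cup 209 [639.1 -15.5  85.2] zmax [0.0766 0.0865 0.0899] circ ((637.1239624023438, -15.551816940307617), 28.150854110717773) rect (array([636.7, -15.2]), array([54. , 54.3]), 43.68)
case 579 [621.4 -94.3  41.2] zmax [0.0377 0.0413 0.0439] circ ((622.8788452148438, -94.84630584716797), 36.17090606689453) rect (array([622.2, -95. ]), array([65.9, 37.2]), 58.14)
caseflat 618 [620.5 -93.7  40.5] zmax [0.0319 0.0412 0.0439] circ ((622.7413330078125, -94.83695983886719), 36.171470642089844) rect (array([622.1, -94.9]), array([66. , 37.7]), 57.56)
potfloor 887 [655.7 163.4  19.7] zmax [0.011  0.015  0.0449] circ ((660.3917236328125, 161.22900390625), 46.23971939086914) rect (array([660.5, 164.2]), array([70. , 74.9]), 89.53)
```

View pics/crop1.png

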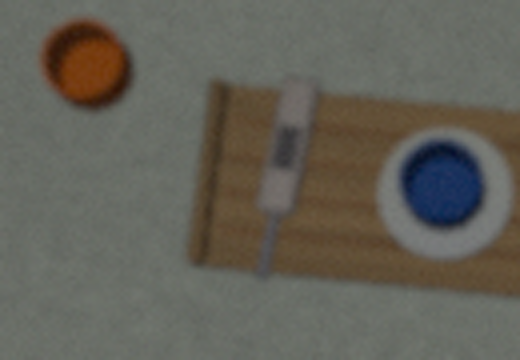

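The crop confirms it: the blue open pot, crop (443,183), stands on a coaster on the tray. The orange look-alike, crop (88,62), stays where it is. The places mirror as pot→y -132, jar→-44, cup→+44, case→+132.

```bash
cat >> h.py <<'E'
def go(x,y,z,yaw):
    "row from the present pose to tool down at x,y,z (mm), tool y at yaw deg from world x"
    s=robot.sense(); A=R.from_rotvec(s["orientation"])
    c,n=np.cos(np.radians(yaw)),np.sin(np.radians(yaw))
    T=R.from_matrix(np.array([[-n,c,0],[c,n,0],[0,0,-1.]]))
    d=A.inv().apply(np.array([x,y,z])/1000-s["tool_pos"]); t=np.degrees((A.inv()*T).as_rotvec())
    print("row",np.round(d,4),np.round(t,2),"min rows",max(np.linalg.norm(d)/.0417,np.linalg.norm(t)/7.16).round(1))
E
python3 - <<'E'
from h import *
W,_=cloud("top",np.load("pics/top0.npy")); z=W[...,2]
m=np.zeros(z.shape,bool); m[215:285,185:380]=1; m&=(z>.0045)&(z<.03); q=W[m][:,:2]
w,V=np.linalg.eigh(np.cov(q.T)); print("rack y dir",V[:,1],"mean",q.mean(0))
m=np.zeros(z.shape,bool); m[148:188,328:366]=1; m&=(z>.034)&(z<.06); q=W[m][:,:2]
w,V=np.linalg.eigh(np.cov(q.T)); a=V[:,1]; print("case dir",np.degrees(np.arctan2(a[1],a[0])))
go(656,164,150,0)
E
```

```text
rack y dir [0.01293406 0.99991635] mean [0.46337853 0.04111048]
case dir 58.304662481552974
row [-0.5869 -0.2635  0.0807] [-9.000e-02  6.000e-02  7.426e+01] min rows 15.5
```

```bash
python3 -m handwheel '{"rows":[[-0.587,-0.2635,0.081,0,0,74.3],[-0.587,-0.2635,0.081,0,0,74.3],[-0.587,-0.2635,0.081,0,0,74.3],[-0.587,-0.2635,0.081,0,0,74.3],[-0.587,-0.2635,0.081,0,0,74.3],[-0.587,-0.2635,0.081,0,0,74.3],[-0.587,-0.2635,0.081,0,0,74.3],[-0.587,-0.2635,0.081,0,0,74.3],[-0.587,-0.2635,0.081,0,0,74.3],[-0.587,-0.2635,0.081,0,0,74.3],[-0.587,-0.2635,0.081,0,0,74.3],[-0.587,-0.2635,0.081,0,0,74.3],[-0.587,-0.2635,0.081,0,0,74.3],[-0.587,-0.2635,0.081,0,0,74.3],[-0.587,-0.2635,0.081,0,0,74.3],[-0.587,-0.2635,0.081,0,0,74.3],[-0.587,-0.2635,0.081,0,0,74.3],[-0.587,-0.2635,0.081,0,0,74.3],[-0.587,-0.2635,0.081,0,0,74.3],[-0.587,-0.2635,0.081,0,0,74.3]]}' 1 30; python3 -c "
from h import *
go(656,164,20,0)"
```

```text
time: 1.77
tool_pos: [0.6555, 0.1656, 0.1502]
orientation: [-2.221, -2.221, 0.0]
contact_force: [-0.3, 0.4, -0.3]
grip_width: 0.998
grip_force: 0.0
row [-0.0016  0.0006  0.1302] [-0.03 -0.01  0.02] min rows 3.1
```

```bash
python3 -m handwheel '{"rows":[[-0.001,0,0.03,0,0,0],[-0.0015,0.0005,0.06,0,0,0],[-0.0015,0.0005,0.09,0,0,0],[-0.0015,0.0005,0.11,0,0,0],[-0.0015,0.0005,0.125,0,0,0],[-0.0015,0.0005,0.130,0,0,0],[-0.0015,0.0005,0.130,0,0,0]]}' && python3 -m handwheel '{"rows":[[0,0,0,0,0,0],[0,0,0,0,0,0],[0,0,0,0,0,0],[0,0,0,0,0,0],[0,0,0,0,0,0],[0,0,0,0,0,0],[0,0,0,0,0,0],[0,0,0,0,0,0],[0,0,0,0,0,0],[0,0,0,0,0,0]]}' 0 25
```

```text
time: 2.35
tool_pos: [0.6555, 0.1637, 0.0192]
orientation: [-2.22, -2.221, 0.003]
contact_force: [0.3, -0.0, 0.4]
grip_width: 0.999
grip_force: 0.0
time: 3.18
tool_pos: [0.6583, 0.1634, 0.0225]
orientation: [2.221, 2.219, 0.004]
contact_force: [-0.4, -0.1, 6.9]
grip_width: 0.506
grip_force: 25.6
```

```bash
python3 -m handwheel '{"rows":[[0,0,-0.005,0,0,0],[0,0,-0.015,0,0,0],[0,0,-0.03,0,0,0],[0,0,-0.05,0,0,0],[0,0,-0.07,0,0,0],[0,0,-0.09,0,0,0],[0,0,-0.1,0,0,0],[0,0,-0.1,0,0,0],[0,0,-0.1,0,0,0]]}'; python3 - <<'E'
from h import *
p,_=robot.snapshot("side"); cv2.imwrite("pics/s1.png",cv2.resize(p[100:300,200:400,::-1],None,fx=3,fy=3,interpolation=2))
go(462.3,-90,110,-0.7)
E
```

```text
time: 3.93
tool_pos: [0.6574, 0.1632, 0.1214]
orientation: [2.222, 2.22, 0.003]
contact_force: [-1.0, -0.0, -0.4]
grip_width: 0.503
grip_force: 25.6
row [-0.2532 -0.1939  0.0099] [-0.03  0.01  0.66] min rows 7.7
```

View pics/s1.png

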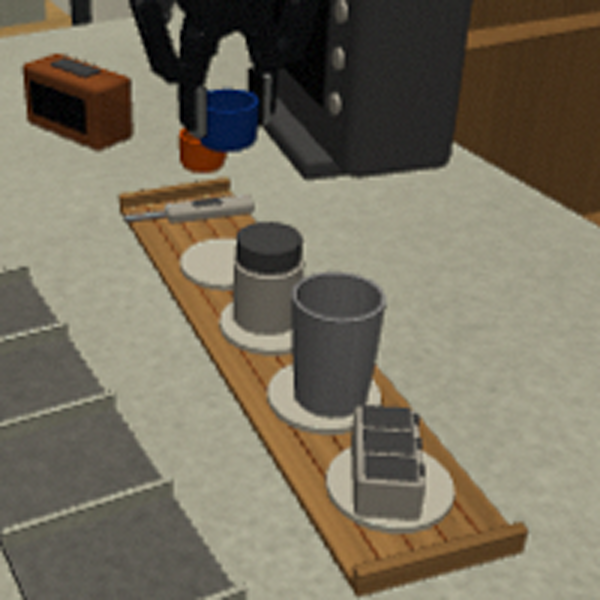

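The pot is held upright at crop (230,118), clear of its coaster. I'll carry it high over to the right-hand bay.

```bash
python3 -m handwheel '{"rows":[[-0.01,-0.008,0,0,0,0],[-0.03,-0.023,0,0,0,0],[-0.055,-0.042,0,0,0,0],[-0.08,-0.061,0,0,0,0],[-0.105,-0.08,0,0,0,0],[-0.13,-0.1,0,0,0,0],[-0.155,-0.119,0,0,0,0],[-0.18,-0.138,0,0,0,0],[-0.205,-0.157,0,0,0,0.3],[-0.23,-0.176,0,0,0,0.7],[-0.245,-0.188,0,0,0,0.7],[-0.253,-0.194,0,0,0,0.7],[-0.253,-0.194,0,0,0,0.7],[-0.253,-0.194,0,0,0,0.7]]}'; python3 -c "
from h import *
go(462.3,-90,17.5,-0.7)"
```

```text
time: 5.15
tool_pos: [0.4623, -0.0895, 0.1196]
orientation: [-2.236, -2.205, 0.0]
contact_force: [0.2, -0.1, -0.3]
grip_width: 0.5
grip_force: 25.7
row [-5.000e-04  1.000e-04  1.021e-01] [-0.05 -0.04 -0.11] min rows 2.4
```

```bash
python3 -m handwheel '{"rows":[[0,0,0.015,0,0,0],[0,0,0.04,0,0,0],[0,0,0.065,0,0,0],[0,0,0.08,0,0,0],[0,0,0.09,0,0,0],[0,0,0.096,0,0,0],[0,0,0.098,0,0,0],[0,0,0.1,0,0,0],[0,0,0.1,0,0,0],[0,0,0.1,0,0,0],[0,0,0.1,0,0,0]]}'
```

```text
time: 6.07
tool_pos: [0.4634, -0.09, 0.0213]
orientation: [2.235, 2.206, 0.001]
contact_force: [0.1, 0.1, -0.4]
grip_width: 0.501
grip_force: 25.7
```

```bash
python3 -m handwheel '{"rows":[[0,0,0.002,0,0,0],[0,0,0.003,0,0,0],[0,0,0.004,0,0,0],[0,0,0.004,0,0,0],[0,0,0.004,0,0,0]]}'; python3 -c "
from h import *
p,_=robot.snapshot('side'); cv2.imwrite('pics/s2.png',cv2.resize(p[200:330,160:360,::-1],None,fx=4,fy=4,interpolation=2))"
```

```text
time: 6.48
tool_pos: [0.4627, -0.0898, 0.0165]
orientation: [2.236, 2.207, 0.0]
contact_force: [-0.5, 0.1, 2.3]
grip_width: 0.506
grip_force: 25.9
```

View pics/s2.png

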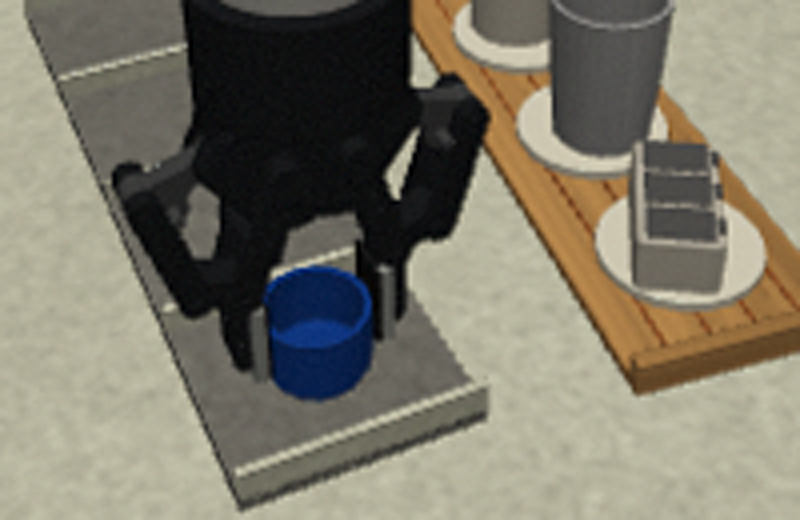

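The pot is standing on the floor of the right bay with 2.3 N of contact, at crop (318,340). I'll release it, rise, and go for the jar.

```bash
python3 -m handwheel '{"rows":[[0,0,0,0,0,0],[0,0,0,0,0,0],[0,0,0,0,0,0],[0,0,0,0,0,0],[0,0,0,0,0,0],[0,0,0,0,0,0],[0,0,-0.01,0,0,0],[0,0,-0.03,0,0,0],[0,0,-0.06,0,0,0],[0,0,-0.1,0,0,0],[0,0,-0.125,0,0,0],[0,0,-0.135,0,0,0],[0,0,-0.135,0,0,0]]}' 1; python3 -c "
from h import *
go(644.3,80.8,150,0)"
```

```text
time: 7.62
tool_pos: [0.4648, -0.0904, 0.1554]
orientation: [2.231, 2.203, 0.005]
contact_force: [0.1, 0.3, 0.8]
grip_width: 1.004
grip_force: 0.0
row [0.1736 0.1772 0.0062] [ 0.37  0.11 -0.74] min rows 6.0
```

```bash
python3 -m handwheel '{"rows":[[0.025,0.025,0.006,0,0,-0.7],[0.05,0.05,0.006,0,0,-0.7],[0.075,0.077,0.006,0,0,-0.7],[0.1,0.102,0.006,0,0,-0.7],[0.125,0.128,0.006,0,0,-0.7],[0.15,0.153,0.006,0,0,-0.7],[0.165,0.169,0.006,0,0,-0.7],[0.1735,0.177,0.006,0,0,-0.7],[0.1735,0.177,0.006,0,0,-0.7],[0.1735,0.177,0.006,0,0,-0.7],[0.1735,0.177,0.006,0,0,-0.7]]}'; python3 -c "
from h import *
go(644.3,80.8,32,0)"
```

```text
time: 8.53
tool_pos: [0.6405, 0.0808, 0.1437]
orientation: [-2.221, -2.219, 0.003]
contact_force: [-0.3, 0.4, 0.1]
grip_width: 1.001
grip_force: 0.0
row [0.     0.0041 0.1117] [-0.16  0.02 -0.06] min rows 2.7
```

```bash
python3 -m handwheel '{"rows":[[0,0.001,0.02,0,0,0],[0,0.002,0.045,0,0,0],[0,0.003,0.07,0,0,0],[0,0.003,0.09,0,0,0],[0,0.003,0.105,0,0,0],[0,0.003,0.113,0,0,0],[0,0.003,0.113,0,0,0]]}' && python3 -m handwheel '{"rows":[[0,0,0,0,0,0],[0,0,0,0,0,0],[0,0,0,0,0,0],[0,0,0,0,0,0],[0,0,0,0,0,0],[0,0,0,0,0,0],[0,0,0,0,0,0],[0,0,0,0,0,0],[0,0,0,0,0,0],[0,0,0,0,0,0]]}' 0 30 && python3 -m handwheel '{"rows":[[0,0,-0.005,0,0,0],[0,0,-0.015,0,0,0],[0,0,-0.03,0,0,0],[0,0,-0.05,0,0,0],[0,0,-0.07,0,0,0],[0,0,-0.09,0,0,0],[0,0,-0.105,0,0,0],[0,0,-0.115,0,0,0],[0,0,-0.12,0,0,0],[0,0,-0.12,0,0,0]]}' - 30; python3 -c "
from h import *
go(463.3,-2.2,150,-0.7)"
```

```text
time: 9.12
tool_pos: [0.6428, 0.0807, 0.03]
orientation: [-2.221, -2.218, 0.005]
contact_force: [0.2, -0.5, -0.4]
grip_width: 1.001
grip_force: 0.0
time: 9.95
tool_pos: [0.6462, 0.0815, 0.0344]
orientation: [2.221, 2.219, 0.003]
contact_force: [-1.1, -0.2, 6.2]
grip_width: 0.551
grip_force: 31.2
time: 10.78
tool_pos: [0.6457, 0.0815, 0.1545]
orientation: [2.221, 2.219, 0.003]
contact_force: [0.5, 0.8, -0.1]
grip_width: 0.55
grip_force: 31.1
row [-0.0839 -0.1824  0.0039] [ 0.17 -0.01  0.66] min rows 4.8
```

```bash
python3 -m handwheel '{"rows":[[-0.005,-0.01,0,0,0,0],[-0.013,-0.028,0,0,0,0],[-0.023,-0.05,0,0,0,0],[-0.033,-0.072,0,0,0,0],[-0.044,-0.095,0,0,0,0],[-0.055,-0.12,0,0,0,0],[-0.066,-0.143,0,0,0,0],[-0.076,-0.165,0,0,0,0.4],[-0.081,-0.176,0,0,0,0.7],[-0.084,-0.1825,0,0,0,0.7],[-0.084,-0.1825,0,0,0,0.7],[-0.084,-0.1825,0,0,0,0.7]]}'; python3 -c "
from h import *
go(463.3,-2.2,30,-0.7)"
```

```text
time: 11.78
tool_pos: [0.4623, -0.0023, 0.152]
orientation: [-2.236, -2.207, -0.0]
contact_force: [0.1, -1.7, -0.7]
grip_width: 0.554
grip_force: 31.2
row [1.00e-04 1.00e-03 1.22e-01] [-0.   -0.01 -0.06] min rows 2.9
```

```bash
python3 -m handwheel '{"rows":[[0,0.001,0.015,0,0,0],[0,0.001,0.04,0,0,0],[0,0.001,0.065,0,0,0],[0,0.001,0.087,0,0,0],[0,0.001,0.104,0,0,0],[0,0.001,0.114,0,0,0],[0,0.001,0.119,0,0,0],[0,0.001,0.12,0,0,0],[0,0.001,0.12,0,0,0],[0,0.001,0.12,0,0,0],[0,0.001,0.12,0,0,0]]}'
```

```text
time: 12.7
tool_pos: [0.4644, -0.0025, 0.0335]
orientation: [2.235, 2.206, 0.002]
contact_force: [-0.3, 0.2, -0.7]
grip_width: 0.55
grip_force: 31.2
```

```bash
python3 -m handwheel '{"rows":[[0,0,0.002,0,0,0],[0,0,0.003,0,0,0],[0,0,0.004,0,0,0],[0,0,0.0045,0,0,0],[0,0,0.0045,0,0,0],[0,0,0.0045,0,0,0]]}'
```

```text
time: 13.2
tool_pos: [0.4635, -0.0025, 0.0284]
orientation: [2.236, 2.207, 0.0]
contact_force: [-2.0, 0.9, 6.6]
grip_width: 0.55
grip_force: 31.7
```

```bash
python3 -m handwheel '{"rows":[[0,0,-0.0005,0,0,0],[0,0,-0.0005,0,0,0],[0,0,-0.0005,0,0,0],[0,0,-0.0005,0,0,0],[0,0,-0.0005,0,0,0],[0,0,-0.0005,0,0,0],[0,0,-0.01,0,0,0],[0,0,-0.03,0,0,0],[0,0,-0.06,0,0,0],[0,0,-0.095,0,0,0],[0,0,-0.125,0,0,0],[0,0,-0.13,0,0,0],[0,0,-0.13,0,0,0],[0,0,-0.13,0,0,0]]}' 1; python3 - <<'E'
from h import *
go(637,-15.4,155,0)
W,p=cloud("top"); cv2.imwrite("pics/t1.png",cv2.resize(p[120:290,180:390,::-1],None,fx=3.5,fy=3.5,interpolation=2))
E
```

```text
time: 14.37
tool_pos: [0.4634, -0.0025, 0.1581]
orientation: [2.235, 2.206, 0.001]
contact_force: [-0.9, -0.6, -0.6]
grip_width: 1.002
grip_force: 0.0
row [-0.0107  0.1738  0.0032] [ 0.05  0.01 -0.74] min rows 4.2
```

View pics/t1.png

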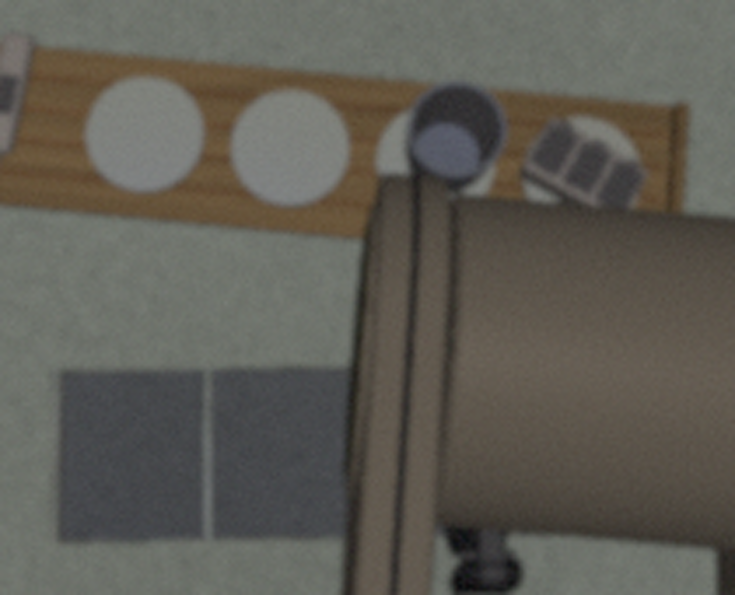

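The arm hides the placed things, but the cup at (455,135) and the case at (585,165) are unmoved. Next is the cup.

```bash
python3 -m handwheel '{"rows":[[-0.002,0.02,0,0,0,-0.7],[-0.004,0.05,0,0,0,-0.7],[-0.006,0.08,0,0,0,-0.7],[-0.008,0.11,0,0,0,-0.7],[-0.01,0.14,0,0,0,-0.7],[-0.011,0.163,0,0,0,-0.7],[-0.011,0.174,0,0,0,-0.7],[-0.011,0.174,0,0,0,-0.7],[-0.011,0.174,0,0,0,-0.7],[-0.011,0.174,0.002,0,0,-0.7]]}'; python3 -c "
from h import *
go(637,-15.4,38,0)"
```

```text
time: 15.25
tool_pos: [0.6358, -0.0155, 0.1545]
orientation: [-2.221, -2.219, 0.002]
contact_force: [0.1, 0.3, 1.0]
grip_width: 0.996
grip_force: 0.0
row [1.000e-04 1.500e-03 1.165e-01] [-0.14 -0.01 -0.04] min rows 2.8
```

```bash
python3 -m handwheel '{"rows":[[0,0.001,0.02,0,0,0],[0,0.001,0.045,0,0,0],[0,0.001,0.07,0,0,0],[0,0.001,0.09,0,0,0],[0,0.001,0.107,0,0,0],[0,0.001,0.116,0,0,0],[0,0.001,0.116,0,0,0]]}' && python3 -m handwheel '{"rows":[[0,0,0,0,0,0],[0,0,0,0,0,0],[0,0,0,0,0,0],[0,0,0,0,0,0],[0,0,0,0,0,0],[0,0,0,0,0,0],[0,0,0,0,0,0],[0,0,0,0,0,0],[0,0,0,0,0,0],[0,0,0,0,0,0]]}' 0 35 && python3 -m handwheel '{"rows":[[0,0,-0.005,0,0,0],[0,0,-0.015,0,0,0],[0,0,-0.03,0,0,0],[0,0,-0.05,0,0,0],[0,0,-0.07,0,0,0],[0,0,-0.09,0,0,0],[0,0,-0.105,0,0,0],[0,0,-0.115,0,0,0],[0,0,-0.12,0,0,0],[0,0,-0.12,0,0,0]]}' - 35; python3 -c "
from h import *
go(464.4,85.8,150,-0.7)"
```

```text
time: 15.83
tool_pos: [0.6351, -0.0154, 0.0367]
orientation: [-2.219, -2.218, 0.005]
contact_force: [-0.0, -0.2, -0.3]
grip_width: 1.001
grip_force: 0.0
time: 16.67
tool_pos: [0.6393, -0.0158, 0.0421]
orientation: [2.221, 2.219, 0.003]
contact_force: [-3.3, 0.3, 7.4]
grip_width: 0.635
grip_force: 36.1
time: 17.5
tool_pos: [0.6389, -0.0158, 0.1616]
orientation: [2.221, 2.219, 0.003]
contact_force: [0.1, -0.2, -1.0]
grip_width: 0.635
grip_force: 36.9
row [ 0.1015 -0.1746  0.0111] [0.15 0.02 0.66] min rows 4.9
```

```bash
python3 -m handwheel '{"rows":[[0.006,-0.01,0,0,0,0],[0.016,-0.028,0,0,0,0],[0.029,-0.05,0,0,0,0],[0.042,-0.072,0,0,0,0],[0.055,-0.095,0,0,0,0],[0.069,-0.119,0,0,0,0],[0.082,-0.141,0,0,0,0],[0.093,-0.16,0,0,0,0.4],[0.099,-0.17,0,0,0,0.7],[0.1015,-0.1745,0,0,0,0.7],[0.1015,-0.1745,0,0,0,0.7],[0.1015,-0.1745,0,0,0,0.7],[0.1015,-0.1745,0,0,0,0.7]]}'; python3 -c "
from h import *
go(464.4,85.8,37,-0.7)"
```

```text
time: 18.58
tool_pos: [0.4642, 0.0855, 0.1596]
orientation: [2.236, 2.207, -0.0]
contact_force: [0.8, -0.6, -0.7]
grip_width: 0.634
grip_force: 37.1
row [0.0003 0.0002 0.1226] [-0.    0.01 -0.06] min rows 2.9
```

```bash
python3 -m handwheel '{"rows":[[0,0,0.015,0,0,0],[0,0,0.04,0,0,0],[0,0,0.065,0,0,0],[0,0,0.087,0,0,0],[0,0,0.104,0,0,0],[0,0,0.114,0,0,0],[0,0,0.119,0,0,0],[0,0,0.12,0,0,0],[0,0,0.12,0,0,0],[0,0,0.12,0,0,0],[0,0,0.12,0,0,0]]}'
```

```text
time: 19.5
tool_pos: [0.4648, 0.086, 0.0411]
orientation: [2.235, 2.206, 0.003]
contact_force: [-0.6, -0.4, -1.1]
grip_width: 0.634
grip_force: 37.1
```

```bash
python3 -m handwheel '{"rows":[[0,0,0.002,0,0,0],[0,0,0.003,0,0,0],[0,0,0.004,0,0,0],[0,0,0.0045,0,0,0],[0,0,0.0045,0,0,0],[0,0,0.0045,0,0,0]]}'
```

```text
time: 20.0
tool_pos: [0.464, 0.086, 0.0361]
orientation: [2.236, 2.207, 0.001]
contact_force: [-2.9, 0.1, 7.6]
grip_width: 0.634
grip_force: 37.2
```

```bash
python3 -m handwheel '{"rows":[[0,0,-0.0005,0,0,0],[0,0,-0.0005,0,0,0],[0,0,-0.0005,0,0,0],[0,0,-0.0005,0,0,0],[0,0,-0.0005,0,0,0],[0,0,-0.0005,0,0,0],[0,0,-0.01,0,0,0],[0,0,-0.03,0,0,0],[0,0,-0.06,0,0,0],[0,0,-0.095,0,0,0],[0,0,-0.125,0,0,0],[0,0,-0.13,0,0,0],[0,0,-0.13,0,0,0],[0,0,-0.13,0,0,0]]}' 1; python3 -c "
from h import *
go(622.3,-95,150,-31.7)"
```

```text
time: 21.17
tool_pos: [0.4638, 0.0859, 0.1656]
orientation: [2.235, 2.207, 0.001]
contact_force: [-0.9, 0.3, -0.1]
grip_width: 1.001
grip_force: 0.0
row [-0.1789  0.1608  0.0157] [ 5.000e-02 -2.000e-02  3.095e+01] min rows 5.8
```

```bash
python3 -m handwheel '{"rows":[[-0.02,0.018,0,0,0,3],[-0.045,0.04,0,0,0,8],[-0.07,0.063,0,0,0,13],[-0.095,0.085,0,0,0,18],[-0.12,0.108,0.005,0,0,23],[-0.145,0.13,0.01,0,0,27],[-0.165,0.148,0.014,0,0,30],[-0.179,0.161,0.016,0,0,31],[-0.179,0.161,0.016,0,0,31],[-0.179,0.161,0.016,0,0,31],[-0.179,0.161,0.016,0,0,31]]}'; python3 -c "
from h import *
go(622.3,-95,20,-31.7)
W,p=cloud('side'); cv2.imwrite('pics/s3.png',cv2.resize(p[160:340,150:390,::-1],None,fx=3.3,fy=3.3,interpolation=2))"
```

```text
time: 22.08
tool_pos: [0.6209, -0.0944, 0.1474]
orientation: [-2.742, -1.529, 0.004]
contact_force: [-1.0, -0.9, 0.2]
grip_width: 1.003
grip_force: 0.0
row [0.0003 0.0019 0.1274] [-0.19  0.05 -0.02] min rows 3.1
```

View pics/s3.png

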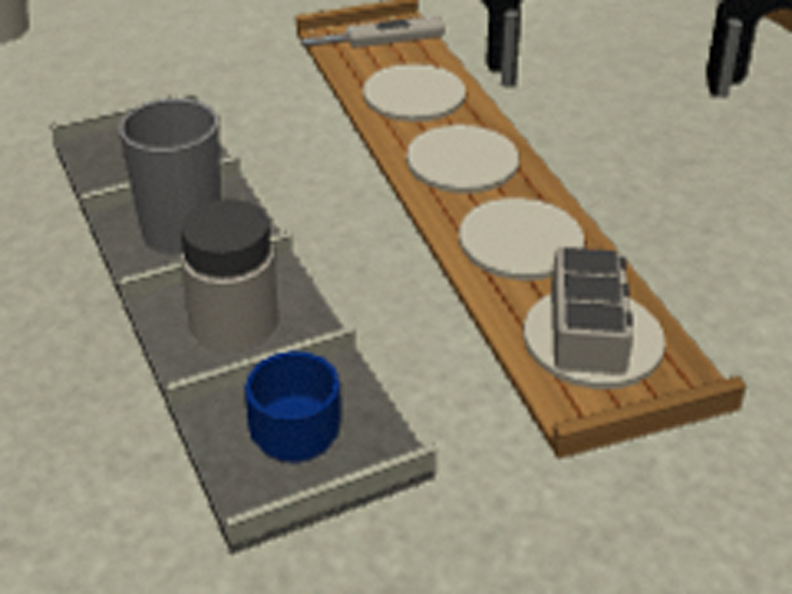

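Pot (293,405), jar (230,275) and cup (172,175) all stand upright and centred. The case (592,310) is waiting between the fingers.

```bash
python3 -m handwheel '{"rows":[[0,0.001,0.02,0,0,0],[0,0.001,0.045,0,0,0],[0,0.001,0.075,0,0,0],[0,0.001,0.1,0,0,0],[0,0.001,0.118,0,0,0],[0,0.001,0.127,0,0,0],[0,0.001,0.127,0,0,0]]}' && python3 -m handwheel '{"rows":[[0,0,0,0,0,0],[0,0,0,0,0,0],[0,0,0,0,0,0],[0,0,0,0,0,0],[0,0,0,0,0,0],[0,0,0,0,0,0],[0,0,0,0,0,0],[0,0,0,0,0,0],[0,0,0,0,0,0],[0,0,0,0,0,0],[0,0,0,0,0,0]]}' 0 30 && python3 -m handwheel '{"rows":[[0,0,-0.005,0,0,0],[0,0,-0.015,0,0,0],[0,0,-0.03,0,0,0],[0,0,-0.05,0,0,0],[0,0,-0.07,0,0,0],[0,0,-0.09,0,0,0],[0,0,-0.105,0,0,0],[0,0,-0.115,0,0,0],[0,0,-0.12,0,0,0],[0,0,-0.12,0,0,0]]}' - 30; python3 -c "
from h import *
go(465.5,173.8,140,-0.7)"
```

```text
time: 22.72
tool_pos: [0.6207, -0.0943, 0.0197]
orientation: [-2.741, -1.529, 0.005]
contact_force: [-0.7, -0.5, 0.4]
grip_width: 0.998
grip_force: 0.0
time: 23.63
tool_pos: [0.6245, -0.096, 0.0241]
orientation: [2.743, 1.528, 0.003]
contact_force: [-0.7, 0.7, 5.6]
grip_width: 0.412
grip_force: 32.0
time: 24.47
tool_pos: [0.6239, -0.0959, 0.1439]
orientation: [2.743, 1.528, 0.003]
contact_force: [-0.2, -0.4, -0.5]
grip_width: 0.412
grip_force: 31.1
row [ 0.146  -0.2766  0.0034] [ 1.300e-01 -1.000e-02 -3.104e+01] min rows 7.5
```

```bash
python3 -m handwheel '{"rows":[[0.006,-0.012,0,0,0,-1],[0.016,-0.03,0,0,0,-3],[0.028,-0.053,0,0,0,-6],[0.041,-0.078,0,0,0,-9],[0.054,-0.103,0,0,0,-12],[0.067,-0.128,0,0,0,-15],[0.08,-0.152,0,0,0,-18],[0.093,-0.176,0,0,0,-21],[0.106,-0.2,0,0,0,-24],[0.118,-0.224,0,0,0,-26],[0.13,-0.246,0,0,0,-28],[0.139,-0.264,0,0,0,-30],[0.144,-0.273,0,0,0,-31],[0.146,-0.2765,0,0,0,-31],[0.146,-0.2765,0,0,0,-31],[0.146,-0.2765,0,0,0,-31],[0.146,-0.2765,0,0,0,-31]]}'; python3 -c "
from h import *
go(465.5,173.8,18,-0.7)"
```

```text
time: 25.88
tool_pos: [0.4654, 0.1731, 0.1421]
orientation: [2.237, 2.205, -0.0]
contact_force: [1.3, -0.1, -0.7]
grip_width: 0.412
grip_force: 31.2
row [8.000e-04 1.000e-04 1.241e-01] [-0.    0.02 -0.13] min rows 3.0
```

```bash
python3 -m handwheel '{"rows":[[0,0,0.015,0,0,0],[0,0,0.04,0,0,0],[0,0,0.065,0,0,0],[0,0,0.087,0,0,0],[0,0,0.104,0,0,0],[0,0,0.114,0,0,0],[0,0,0.119,0,0,0],[0,0,0.12,0,0,0],[0,0,0.12,0,0,0],[0,0,0.12,0,0,0],[0,0,0.12,0,0,0]]}' && python3 -m handwheel '{"rows":[[0,0,0.002,0,0,0],[0,0,0.003,0,0,0],[0,0,0.004,0,0,0],[0,0,0.005,0,0,0],[0,0,0.005,0,0,0],[0,0,0.005,0,0,0]]}'
```

```text
time: 26.8
tool_pos: [0.466, 0.1742, 0.0236]
orientation: [2.235, 2.206, 0.003]
contact_force: [0.6, 0.5, -0.8]
grip_width: 0.412
grip_force: 31.2
time: 27.3
tool_pos: [0.465, 0.1741, 0.0181]
orientation: [2.236, 2.207, -0.0]
contact_force: [-5.2, -0.4, 9.0]
grip_width: 0.415
grip_force: 32.3
```

```bash
python3 -m handwheel '{"rows":[[0,0,-0.0005,0,0,0],[0,0,-0.0005,0,0,0],[0,0,-0.0005,0,0,0],[0,0,-0.0005,0,0,0],[0,0,-0.0005,0,0,0],[0,0,-0.0005,0,0,0],[0,0,-0.01,0,0,0],[0,0,-0.03,0,0,0],[0,0,-0.06,0,0,0],[0,0,-0.095,0,0,0],[0,0,-0.13,0,0,0],[0,0,-0.16,0,0,0],[0.03,0,-0.18,0,0,0],[0.07,0,-0.2,0,0,0],[0.11,0,-0.2,0,0,0],[0.15,0,-0.2,0,0,0],[0.19,0,-0.2,0,0,0],[0.22,0,-0.2,0,0,0],[0.22,0,-0.2,0,0,0],[0.22,0,-0.2,0,0,0]]}' 1; python3 - <<'E'
from h import *
W,p=cloud("top"); cv2.imwrite("pics/t2.png",cv2.resize(p[120:290,180:390,::-1],None,fx=3.5,fy=3.5,interpolation=2))
z=W[...,2]; yd=np.array([.0129,.9999]); xd=np.array([.9999,-.0129]); c=np.array([.4638,.0418])
q0=W[215:290,185:380].reshape(-1,3); r=np.c_[(q0[:,:2]-c)@xd,(q0[:,:2]-c)@yd,q0[:,2]]*1000
for n,y,lo,hi in [("pot",-132,28,50),("jar",-44,58,85),("cup",44,70,95),("case",132,28,50)]:
    q=r[(abs(r[:,1]-y)<44)&(r[:,2]>lo)&(r[:,2]<hi)]; print(n,len(q),"target",y,rect(q[:,:2]/1000),"z95",np.percentile(q[:,2],95).round(1))
E
```

```text
time: 28.97
tool_pos: [0.467, 0.3954, 0.2174]
orientation: [-2.233, -2.21, 0.001]
contact_force: [0.3, 0.2, -0.6]
grip_width: 0.999
grip_force: 0.0
pot 128 target -132 (array([  -0.7, -130.3]), array([42.9, 42.4]), 60.68) z95 40.9
jar 432 target -44 (array([ -1.4, -44.2]), array([42.8, 42.2]), 89.25) z95 74.5
cup 171 target 44 (array([-2.4, 44.2]), array([53.2, 52.9]), 89.06) z95 84.0
case 588 target 132 (array([ -1.5, 132.4]), array([64.4, 35.6]), 89.81) z95 38.3
```

View pics/t2.png

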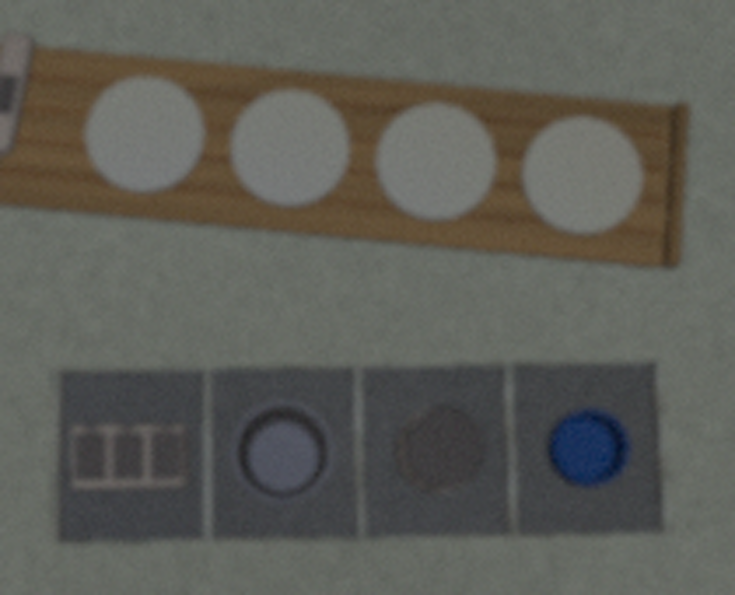

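The picture shows all four centred to within 3 mm and upright: case (128,457), cup (283,452), jar (440,448) and pot (588,447). The case lies along the rack, and the arm is clear of everything.

```bash
python3 -c "
from plant import robot
print(robot.close_job())"
```

```text
the job is handed in; nothing more can be done
None
```

The job is handed in at about 29 s of the 99 s allowed: in the last top view the pot, jar, cup and case stood upright in reversed order, each within 3 mm of its bay's centre, with the case lying along the rack; the hand-in returned no verdict.

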